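# Flip the finished job's status flag

### The arm

A 6-joint arm with a two-finger parallel gripper is mounted at the origin on the work surface. World frame = base frame: x ahead of the robot, y to its left, z up, the work surface at z = 0. Lengths are in mm, angles in degrees, forces in N, time in s.
With the tool pointing down it reaches from about 350 to 775 mm from the base axis. Payload 7.3 kg.
Tool frame: the origin (TCP) lies where the fingers leave the gripper's body, on its centre line; the fingertips stand 66 mm ahead of it and the grasp point (between the pads) lies 47 mm ahead of it (bot.tips_ahead is the distance from the TCP to the fingertips, in mm); z points along the fingers, y is the line along which they close (so a half turn about z gives the same grasp; the last joint's range is limited). The gripper opens to 92 mm and grips with 3 to 60 N. Pads are 19 mm wide; open, the fingers measure 130 mm over their backs; the gripper's body (75 mm by 190 mm) begins 47 mm behind the grasp point.
Start: joints at [65.145, 19.595, 87.324, -0, 73.075, -8.365], TCP at [149, 503.426, 292.241] pointing down, gripper open.
Joint ranges: [-145.02, 145.02], [-44.19, 115.74], [2.07, 154.8], [-57.11, 237.11], [16.16, 152.29], [-177.93, 177.93]. Speed limits (degrees/s): [147.25, 147.25, 180, 180, 180, 180].

### API

Orientations are given as [roll, pitch, yaw] about the fixed x, y, z axes, in that order (R = Rz(yaw) Ry(pitch) Rx(roll)).
In Python, from workcell import bot gives the robot as it stands. The module is installed in compiled form; this text tells all that it offers.
- The arm moves only by the tool send_rows, never from a script. Its argument "rows" is a list of rows, each a list of 7 numbers: the opening, from 0 (shut) to 1 (fully open), then the shift along the tool's x, y, z in m, then the turn, a rotation vector about the tool's x, y, z in degrees. A call has 1 to 5 rows; each row is the pose to reach, as a shift and turn from the pose commanded when the call began, along the tool's axes at that moment; what a row does not reach only later rows make up. A row lasts 1/10 s, in which the tool goes at most 50 mm and 8.59 degrees, less where a joint would pass 70% of its speed; a pose out of reach is approached as far as the arm can. A call with a gripper value outside its range is refused whole. The fingers move at their own pace and stop on an object; "newtons" is the grip in N (left out, the last holds). Time passes only in rows, so rows that repeat a pose let the fingers close. It gives the time, the measured TCP pose, the force, the opening and the grip force at its end, in the units of the state.
- bot.state(): the state, without advancing time (a new reading comes with each control period).
- bot.get_image(name): name is "scene" or "side" or "wrist"; returns a dict with "image" (400x640x3 uint8, red, green, blue), "intrinsics" (3x3 intrinsics, pixels), "dist_coeffs" ([k1, k2, p1, p2, k3] as OpenCV has them; the pictures are not rectified), "cam_to_world" (4x4, takes a point from camera to world coordinates); the wrist camera has in their place "mount" (4x4, takes a point from camera to tool coordinates, whose origin is the TCP and whose axes are the flange's). Camera axes: x right, y up, looking along -z (the intrinsics and any distortion apply to the point x, -y, -z); pixel columns grow to the right and rows downward; lengths in mm; the calibration is good to about 2 mm. A picture is of the moment at which its call begins: read the wrist's pose just before it. There is no depth.
- bot.close_job(): hands the job in; it is judged then, once.
The state is a dict: "clock": time; "qpos": joint angles; "qvel": joint speeds; "joint_torque": joint torques, N m; "position": TCP position; "orientation": TCP orientation; "contact_force": force on the tool from outside, world axes, zero at the start; "ft_torque": the same for the moment, N m; "opening": opening from 0.0 (shut) to 1.0 (fully open); "finger_force": force on a finger pad.
Only numpy, scipy, OpenCV 4.12 (cv2) and the standard library are available. Lean on these libraries where they do the work, as an engineer would, in place of code of your own. Each camera call takes 0.05 s, during which the arm holds its last target. There are 200 camera calls.

### The job

The job with the round status flag is finished: with the fingertips, press and push the round flag half a turn over its pivot until it lies flat on the other side of its stand, ribbed face up. Pinch and lift nothing, leave the stands where they stand and the square and diamond flags as they are, and disturb nothing else on the bench.

Things in the scene. Friction and masses are not known exactly. Their poses are not given: they have to be found in the camera images.
- round_flag (a joint): angle of the round flag about its pivot: 0 = lying flat towards the stand's own -x side, plain face up; pi/2 = upright; pi = lying flat on the +x side, ribbed face up (hard stops at 0 and pi). A friction hinge (about 0.04 N m): it stays at whatever angle it is left, and a few newtons at the tab or the face turn it. It starts at or up to 0.15 rad above 0.
- round_hinge (a point): middle of the round flag's pivot, 60 mm above the bench; axes are the stand's: x across the pivot (flag lies along -x at joint 0, along +x at joint pi), y along the pivot, z up. The free-standing stand (about 1.8 kg) has a dark steel base plate 170 (x) by 84 (y) by 12 mm, two aluminium cheeks 18 mm wide in x, 70 mm apart inside, up to 9 mm above the pivot, and thin rest posts under the flag at x = +-55 mm.
- round_face (a point): centre of the round flag's white 5 mm plate (a disc 54 mm across, tip 69 mm from the pivot), 42 mm from the pivot; axes turn with the flag, z out of the plain face, -x away from the pivot. The other (-z) face has two steel ribs 2 mm high, 5 mm wide, running from pivot to tip at y = +-10 mm.
- round_tab (a point): free end of the round flag's aluminium thumb tab, a stiff tongue 34 mm wide, 4 mm thick and 42 mm long from the pivot, part of the flag; axes turn with it, x along the tab away from the pivot, y along the pivot, z out of the tab's pressed face. At joint 0 it rises at 45 degrees on the +x side; pressing it down there swings the flag up on the other side. At joint pi it hangs down at 45 degrees under the flag's old place, 30 mm above the bench.
- square_flag (a joint): angle of the square flag about its pivot: 0 = lying flat towards the stand's own -x side, plain face up; pi/2 = upright; pi = lying flat on the +x side, ribbed face up (hard stops at 0 and pi). A friction hinge (about 0.04 N m): it stays at whatever angle it is left, and a few newtons at the tab or the face turn it. It starts near 0 and must stay.
- square_hinge (a point): middle of the square flag's pivot, 60 mm above the bench; axes are the stand's: x across the pivot (flag lies along -x at joint 0, along +x at joint pi), y along the pivot, z up. The free-standing stand (about 1.8 kg) has a dark steel base plate 170 (x) by 84 (y) by 12 mm, two aluminium cheeks 18 mm wide in x, 70 mm apart inside, up to 9 mm above the pivot, and thin rest posts under the flag at x = +-55 mm.
- square_face (a point): centre of the square flag's white 5 mm plate (a square of 50 mm, tip 68 mm from the pivot), 42 mm from the pivot; axes turn with the flag, z out of the plain face, -x away from the pivot. The other (-z) face has two steel ribs 2 mm high, 5 mm wide, running from pivot to tip at y = +-10 mm.
- square_tab (a point): free end of the square flag's aluminium thumb tab, a stiff tongue 34 mm wide, 4 mm thick and 42 mm long from the pivot, part of the flag; axes turn with it, x along the tab away from the pivot, y along the pivot, z out of the tab's pressed face. At joint 0 it rises at 45 degrees on the +x side; pressing it down there swings the flag up on the other side. At joint pi it hangs down at 45 degrees under the flag's old place, 30 mm above the bench.
- diamond_flag (a joint): angle of the diamond flag about its pivot: 0 = lying flat towards the stand's own -x side, plain face up; pi/2 = upright; pi = lying flat on the +x side, ribbed face up (hard stops at 0 and pi). A friction hinge (about 0.04 N m): it stays at whatever angle it is left, and a few newtons at the tab or the face turn it. It starts near pi and must stay.
- diamond_hinge (a point): middle of the diamond flag's pivot, 60 mm above the bench; axes are the stand's: x across the pivot (flag lies along -x at joint 0, along +x at joint pi), y along the pivot, z up. The free-standing stand (about 1.8 kg) has a dark steel base plate 170 (x) by 84 (y) by 12 mm, two aluminium cheeks 18 mm wide in x, 70 mm apart inside, up to 9 mm above the pivot, and thin rest posts under the flag at x = +-55 mm.
- diamond_face (a point): centre of the diamond flag's white 5 mm plate (a square of 40 mm standing on its corner, tip 70 mm from the pivot), 42 mm from the pivot; axes turn with the flag, z out of the plain face, -x away from the pivot. The other (-z) face has two steel ribs 2 mm high, 5 mm wide, running from pivot to tip at y = +-10 mm.
- diamond_tab (a point): free end of the diamond flag's aluminium thumb tab, a stiff tongue 34 mm wide, 4 mm thick and 42 mm long from the pivot, part of the flag; axes turn with it, x along the tab away from the pivot, y along the pivot, z out of the tab's pressed face. At joint 0 it rises at 45 degrees on the +x side; pressing it down there swings the flag up on the other side. At joint pi it hangs down at 45 degrees under the flag's old place, 30 mm above the bench.
- tape_roll: bystander: cardboard tape core lying flat, 44 mm across, 24 mm high; origin at the centre of its underside
- glue_jar: bystander: small amber jar, 42 mm across, 55 mm high; origin at the centre of its underside
- screwdriver: bystander: screwdriver with red handle lying on the bench; origin at the middle of it, underneath
- filler_can: bystander: can with green label, 72 mm across, 75 mm high; origin at the centre of its underside
- plaster_bowl: bystander: white mixing bowl, 100 mm across, 50 mm high; origin at the centre of its underside
- sanding_block: bystander: cork sanding block 100 x 60 x 30 mm; origin at the centre of its underside
- cast: bystander: white plaster limb cast standing upright, about 104 mm across, 182 mm high; origin at the centre of its underside
Things that resemble listed ones, but are neither listed nor needed, are in the scene too. What is shaped like the part that bears diamond_flag but yellow is not meant.

How it is judged (in metres and radians):
On the way:
1. the round flag is raised (value of joint round_flag above 0.9 rad), for 0.05 s.
At the end, for the whole second after the job is handed in: The round flag lies on its other side within 0.16 rad (9 degrees) of flat and at rest; all three stands upright and within 25 mm of where they were; the centres of the square and diamond flags within 25 mm and everything else within 30 mm of where they were (value of joint round_flag above 2.98 rad and velocity of joint round_flag between -0.1 and 0.1 rad/s and distance of each of round_hinge, square_hinge, diamond_hinge, square_face, diamond_face from where it was at the start of the episode below 0.025 m and angle between each of round_hinge, square_hinge, diamond_hinge's own z axis and vertical below 0.05 rad and value of joint square_flag below 0.4 rad and value of joint diamond_flag above 2.7 rad and distance of each of tape_roll, glue_jar, screwdriver, filler_can, plaster_bowl, sanding_block, cast from where it was at the start of the episode below 0.03 m); the robot touches nothing.
It fails at once if the round flag is pinched between the fingers ((contact force between the fingers and round_flag above 0.3 N and x of the grasp point in the frame of round_face between -0.035 and 0.035 m and y of the grasp point in the frame of round_face between -0.035 and 0.035 m and z of the grasp point in the frame of round_face between -0.006 and 0.006 m) or (contact force between the fingers and round_flag above 0.3 N and x of the grasp point in the frame of round_tab between -0.035 and 0.008 m and y of the grasp point in the frame of round_tab between -0.022 and 0.022 m and z of the grasp point in the frame of round_tab between -0.006 and 0.006 m)).
It fails at once if a stand is lifted or tipped (pivot more than 10 mm up) (height (world z) of any of round_hinge, square_hinge, diamond_hinge above 0.07 m).
It fails at once if a stand is shifted by more than 25 mm (distance of any of round_hinge, square_hinge, diamond_hinge from where it was at the start of the episode above 0.025 m).
It fails at once if the square or the diamond flag is moved by more than 25 mm (distance of any of square_face, diamond_face from where it was at the start of the episode above 0.025 m).
It fails at once if another thing on the bench is moved by more than 30 mm (distance of any of tape_roll, glue_jar, screwdriver, filler_can, plaster_bowl, sanding_block, cast from where it was at the start of the episode above 0.03 m).
It also fails if it takes over 45 s, if anything falls off the work surface, if the arm or the gripper's body presses on something with over 40 N, if the wrist force passes 120 N, or if a joint passes its speed limit or range.

## Working session

There is one attempt and no reset: what is moved stays moved. The work goes in short steps, Python scripts to look and compute and a tool call to move; the robot and the scene stay as the last step left them, time stands still between calls to the robot, and variables do not carry over. Pictures are saved under pics/ and viewed, at most 10 in all, crops included, and the job is handed in when it is done.

Besides the shell and the picture viewer there is one more tool, called after ">>>" by a JSON object that holds its "name" and its "arguments". send_rows: Moves the arm, as the interface text tells. Its arguments: {"type":"object","properties":{"rows":{"type":"array"},"newtons":{"type":"number"}},"required":["rows"]}

```bash
mkdir -p pics
python3 - <<'E'
from workcell import bot
import cv2
s=bot.state();print(s)
for n in("scene","side"):
    d=bot.get_image(n);cv2.imwrite(f"pics/{n}0.png",d["image"][:,:,::-1]);print(n,d["intrinsics"],d["dist_coeffs"],d["cam_to_world"])
d=bot.get_image("wrist");cv2.imwrite("pics/wrist0.png",d["image"][:,:,::-1]);print(d["intrinsics"],d["dist_coeffs"],d["mount"])
E
```

```text
{'clock': 0.0, 'qpos': array([ 6.51463088e+01,  1.96380281e+01,  8.73765865e+01, -1.68264889e-03,
        7.30744214e+01, -8.36249744e+00]), 'qvel': array([-0.08224373,  0.05188824, -0.01341353,  0.02479615,  0.0081876 ,
       -0.05591296]), 'joint_torque': array([-1.50034080e-03, -4.31252396e+01, -2.44221425e+01,  7.14628561e-02,
        5.61212772e-02, -1.30061912e-04]), 'position': array([148.8646773 , 503.13833318, 291.53438817]), 'orientation': array([-1.79911677e+02, -1.13570896e-02,  1.63509289e+02]), 'contact_force': array([-0.20035443,  0.07964003, -0.81451723]), 'ft_torque': array([-0.00348218,  0.01599432, -0.00956125]), 'finger_force': 0.0, 'opening': 0.993570750527038}
scene [[396.2614276    0.         319.39658108]
 [  0.         396.2614276  204.91733909]
 [  0.           0.           1.        ]] [0.01526391 0.         0.         0.         0.        ] [[ 1.41856191e-01 -7.45739455e-01  6.50960433e-01  1.32966777e+03]
 [ 9.89881614e-01  1.09092297e-01 -9.07373205e-02 -1.34673778e+02]
 [-3.34836868e-03  6.57245415e-01  7.53669193e-01  9.99581851e+02]
 [ 0.00000000e+00
[... 261 characters left out ...]
30579871e-01 -1.44926003e-01  3.83280241e+02]
 [-1.94279479e-01 -5.86771158e-01  7.86101197e-01  8.10446200e+02]
 [ 1.76105944e-02  7.99154869e-01  6.00867175e-01  7.63155286e+02]
 [ 0.00000000e+00  0.00000000e+00  0.00000000e+00  1.00000000e+00]]
[[284.10622849   0.         324.10036698]
 [  0.         284.10622849 201.57777758]
 [  0.           0.           1.        ]] [-0.0470969  0.         0.         0.         0.       ] [[ 1.01747889e-04  9.52082080e-01  3.05842612e-01  8.51781816e+01]
 [ 9.99999958e-01 -1.40695270e-05 -2.88882376e-04  3.11343124e-01]
 [-2.70736672e-04  3.05842628e-01 -9.52082041e-01 -9.18365452e+01]
 [ 0.00000000e+00  0.00000000e+00  0.00000000e+00  1.00000000e+00]]
```

View pics/scene0.png

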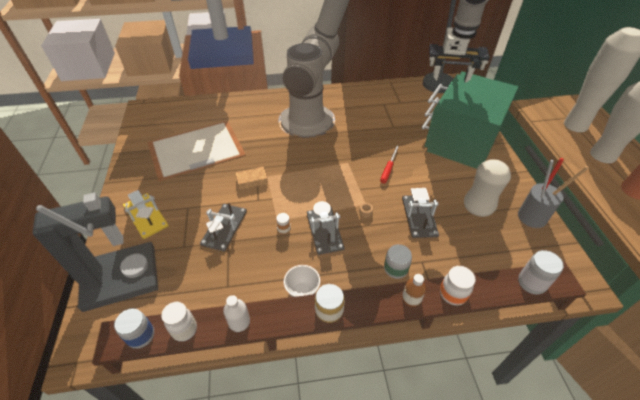

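View pics/side0.png

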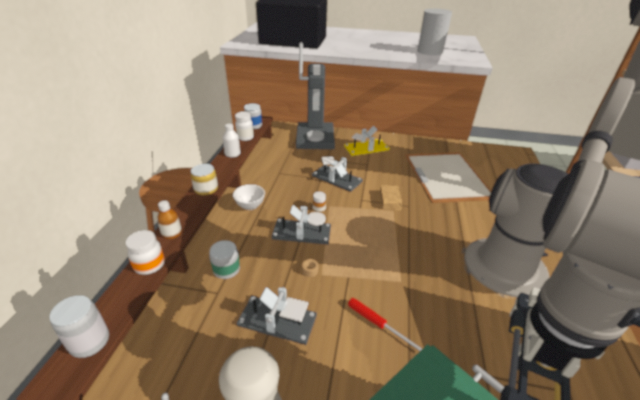

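The middle stand carries the round flag, at about (325,228) in scene and (303,225) in side. The square flag is at scene (420,210) and the diamond at scene (222,228). Next I'll zoom in on the round one.

Run:
```python
import cv2,numpy as np
a=cv2.imread("pics/scene0.png")[190:260,285:365];b=cv2.imread("pics/side0.png")[195:255,265:345]
f=lambda i,k:cv2.resize(i,(400*1,int(i.shape[0]*5)),interpolation=cv2.INTER_CUBIC)
A=f(a,5);B=f(b,5);B=cv2.copyMakeBorder(B,0,A.shape[0]-B.shape[0],0,0,cv2.BORDER_CONSTANT)
cv2.imwrite("pics/z0.png",np.hstack([A,B]))
```

```text
(no output)
```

View pics/z0.png

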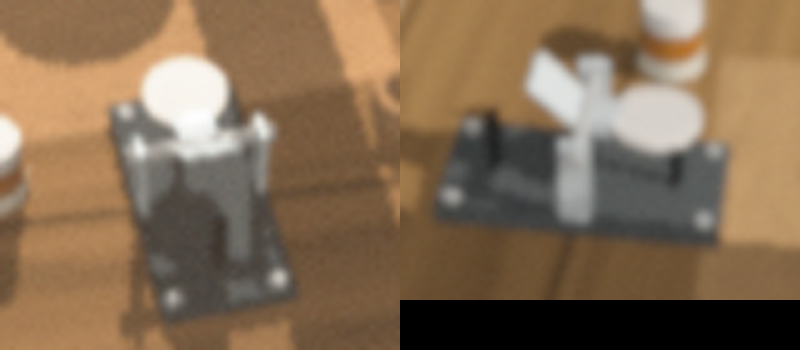

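The zoom shows the round flag lying towards the robot (flag centre scene (322,208), side (317,219)), with its tab rising away from the robot. The base plate corners can be read in both views, so I'll fit the stand pose to them.

```bash
cat > h.py <<'E'
import numpy as np,cv2
from workcell import bot
def proj(d,P,c2w=None):
    T=np.linalg.inv(d["cam_to_world"] if c2w is None else c2w)
    p=np.atleast_2d(P)@T[:3,:3].T+T[:3,3];p=p*[1,-1,-1]
    return cv2.projectPoints(p,np.zeros(3),np.zeros(3),np.array(d["intrinsics"]),np.array(d["dist_coeffs"]))[0][:,0]
def Rz(a):
    return np.array([[np.cos(a),-np.sin(a),0],[np.sin(a),np.cos(a),0],[0,0,1]])
E
python3 - <<'E'
from h import *
from scipy.optimize import least_squares
ds=bot.get_image("scene");dd=bot.get_image("side")
# stand frame: flag toward -x (toward robot). corners (x,y)
X=lambda x,y,z:[x,y,z]
S=[(X(85,-42,12),(318,254)),(X(85,42,12),(344.4,248.6)),(X(-85,-42,12),(307,211)),(X(-42,0,62),(322,208.4))]
D=[(X(85,-42,12),(277.6,219)),(X(85,42,12),(272,239.4)),(X(-85,42,12),(328.6,243.6)),(X(-85,-42,12),(330.4,224)),(X(-42,0,62),(316.6,218.6))]
def res(p):
    f=lambda d,L:(proj(d,np.array([l[0] for l in L],float)@Rz(p[2]).T+[p[0],p[1],0])-[l[1] for l in L]).ravel()
    return np.r_[f(ds,S),f(dd,D)]
r=least_squares(res,[600,0,0]);print(r.x,np.degrees(r.x[2]),r.fun.round(1))
# neighbours: rough positions on z=0
for n,px,d,z in[("jar",(283,231),ds,0),("tape",(366,217),ds,0),("bowl",(301,295),ds,0),("can",(398,272),ds,0),("sq",(421,228),ds,12),("dia",(223,240),ds,12)]:
    s=least_squares(lambda q:(proj(d,np.array([[q[0],q[1],z]]))-px).ravel(),[600,0]).x;print(n,s.round())
E
```

```text
[ 5.77066280e+02 -1.15333787e+01  7.95785593e-02] 4.559515590131991 [ 0.1 -0.9  0.9 -0.7 -0.2 -0.3  0.3 -0.1 -0.7  0.2 -0.8 -2.   0.2 -0.9
  0.8  0.  -0.5  0.4]
jar [ 558. -144.]
tape [540. 128.]
bowl [ 789. -112.]
can [756. 175.]
sq [618. 286.]
dia [ 575. -329.]
```

View pics/wrist0.png

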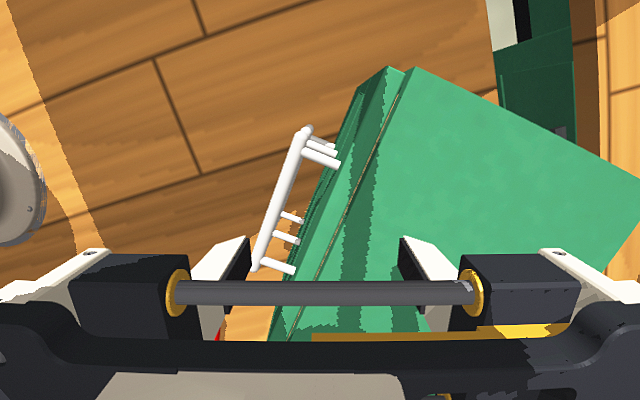

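Run:
```python
from h import *
from scipy.spatial.transform import Rotation as R
ds=bot.get_image("scene")
print(proj(ds,np.array([[149,503,226],[149,503,0],[149,503,292]])).round())
s=bot.state();Rt=R.from_euler('xyz',s['orientation'],degrees=True)
c=np.array([577,-11.5,0]);g=c+Rz(np.radians(4.56))@[40,0,0]
t=np.r_[g[:2],292+20]
print(g,Rt.inv().apply(t-s['position']).round(1))
tgt=R.from_euler('xyz',[180,0,-175.44],degrees=True);print((Rt.inv()*tgt).as_rotvec(degrees=True).round(2))
```

```text
[[451.  80.]
 [437. 131.]
 [456.  63.]]
[616.873385    -8.31987912   0.        ] [-593.9 -357.8  -19.9]
[-3.000e-02 -1.000e-02 -2.105e+01]
```

The wrist view shows the green cabinet right below and beside the fingers (columns 290-640), so I rise first and travel high.

>>> {"name": "send_rows", "arguments": {"rows": [[0.5,0,0,-0.05,0,0,0],[0,0,0,-0.1,0,0,0],[0,-0.04,-0.024,-0.1,0,0,-5],[0,-0.08,-0.048,-0.1,0,0,-10],[0,-0.12,-0.072,-0.1,0,0,-15]], "newtons": 10}}

```text
clock: 0.8
position: [244.2, 399.2, 392.5]
orientation: [180.0, 0.0, 178.8]
contact_force: [0.6, -0.1, -0.4]
opening: 0.617
finger_force: 0.0
```

>>> {"name": "send_rows", "arguments": {"rows": [[0,-0.033,-0.036,0,0,0,-1.5],[0,-0.066,-0.072,0,0,0,-3],[0,-0.099,-0.108,0,0,0,-4.5],[0,-0.132,-0.144,0,0,0,-6],[0,-0.165,-0.18,0,0,0,-6]]}}

```text
clock: 1.3
position: [404.8, 214.3, 392.4]
orientation: [180.0, 0.0, -175.4]
contact_force: [0.4, 0.2, -0.3]
opening: 0.181
finger_force: 0.0
```

```bash
cat >> h.py <<'E'
from scipy.spatial.transform import Rotation as R
C=np.array([577,-11.5,0]);YAW=4.56
def where(s=None):
    s=s or bot.state();Rt=R.from_euler('xyz',s['orientation'],degrees=True)
    tip=s['position']+Rt.apply([0,0,bot.tips_ahead])
    return Rz(np.radians(YAW)).T@(tip-C)
def plan(sx,sy,z):
    """shift in tool axes (mm) and turn to put tips at stand coords, tool down, tool x = -stand x"""
    s=bot.state();Rt=R.from_euler('xyz',s['orientation'],degrees=True)
    tgt=R.from_euler('xyz',[180,0,180+YAW],degrees=True)
    t=C+Rz(np.radians(YAW))@[sx,sy,z+bot.tips_ahead]
    print("t",s['clock'],"tip in stand",where(s).round(1),"F",s['contact_force'].round(1),"shift",Rt.inv().apply(t-s['position']).round(1),"turn",(Rt.inv()*tgt).as_rotvec(degrees=True).round(1))
E
python3 -c "
from h import *
plan(40,0,230)"
```

```text
t 1.3 tip in stand [-153.7  238.8  326.9] F [ 0.4  0.2 -0.3] shift [-193.7 -238.8   97. ] turn [ 0.  0. -0.]
```

>>> {"name": "send_rows", "arguments": {"rows": [[0,-0.028,-0.034,0.014,0,0,0],[0,-0.056,-0.068,0.028,0,0,0],[0,-0.084,-0.102,0.042,0,0,0],[0,-0.112,-0.136,0.056,0,0,0],[0,-0.14,-0.17,0.07,0,0,0]]}}

```text
clock: 1.8
position: [557.8, 56.1, 321.6]
orientation: [180.0, 0.0, -175.5]
contact_force: [0.2, 1.7, 0.4]
opening: 0.003
finger_force: 0.0
```

>>> {"name": "send_rows", "arguments": {"rows": [[0,-0.02,-0.03,0.014,0,0,0],[0,-0.04,-0.055,0.03,0,0,0],[0,-0.05,-0.065,0.03,0,0,0],[0,-0.054,-0.069,0.03,0,0,0],[0,-0.054,-0.069,0.03,0,0,0]]}}

```text
clock: 2.3
position: [616.3, -7.2, 292.1]
orientation: [180.0, -0.0, -175.5]
contact_force: [0.1, 0.3, -0.0]
opening: 0.002
finger_force: 0.0
```

Run:
```python
from h import *
plan(38,0,100)
s=bot.state();Rt=R.from_euler('xyz',s['orientation'],degrees=True).as_matrix()
T=np.eye(4);T[:3,:3]=Rt;T[:3,3]=s['position']
d=bot.get_image("wrist");c2w=T@d["mount"];im=d["image"][:,:,::-1].copy()
W=Rz(np.radians(YAW))
for p in [[85,42,12],[85,-42,12],[-85,42,12],[-85,-42,12],[0,35,69],[0,-35,69],[29.7,17,89.7],[29.7,-17,89.7],[-69,0,62],[-42,27,62],[-42,-27,62]]:
    q=proj(d,(W@p+C)[None],c2w)[0]
    if 0<q[0]<640 and 0<q[1]<400: cv2.drawMarker(im,tuple(int(v) for v in q),(0,0,255),0,10,1)
    else: print(p,q)
cv2.imwrite("pics/w1.png",im)
```

```text
t 2.3 tip in stand [ 39.5   1.2 226.6] F [ 0.1  0.3 -0. ] shift [  1.5  -1.2 126.6] turn [ 0.  -0.  -0.1]
```

View pics/w1.png

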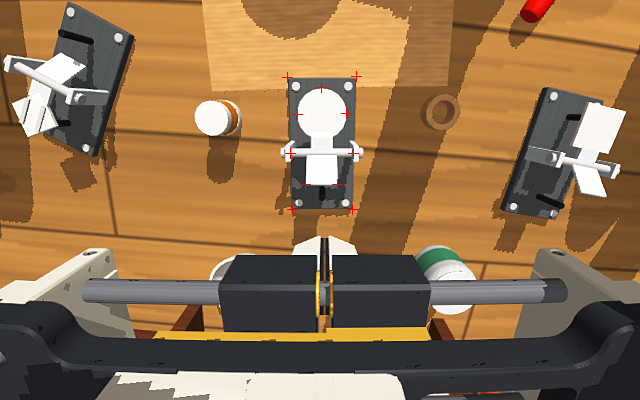

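The overlay of the fitted model lies on the round stand (disc (321,113), tab edge (322,185)) to within 1–2 mm. I'll descend over the tab and then press.

>>> {"name": "send_rows", "arguments": {"rows": [[0,0.001,-0.001,0.04,0,0,0],[0,0.001,-0.001,0.08,0,0,0],[0,0.001,-0.001,0.11,0,0,0],[0,0.001,-0.001,0.126,0,0,0],[0,0.001,-0.001,0.126,0,0,0]]}}

```text
clock: 2.85
position: [613.5, -6.7, 164.4]
orientation: [179.9, -0.3, -175.4]
contact_force: [-0.0, 0.3, 0.6]
opening: 0.006
finger_force: 0.0
```

>>> {"name": "send_rows", "arguments": {"rows": [[0,0,0,0.01,0,0,0],[0,0,0,0.02,0,0,0],[0,0,0,0.03,0,0,0],[0,0,0,0.035,0,0,0],[0,0,0,0.04,0,0,0]]}}

```text
clock: 3.35
position: [615.1, -7.9, 125.9]
orientation: [180.0, -0.0, -175.5]
contact_force: [0.8, -0.4, 2.2]
opening: 0.006
finger_force: 1.0
```

```bash
python3 -c "
from h import *
plan(38,0,47)"
```

```text
t 3.35 tip in stand [38.2  0.5 60.4] F [ 0.8 -0.4  2.2] shift [ 0.2 -0.5 13.4] turn [ 0. -0. -0.]
```

>>> {"name": "send_rows", "arguments": {"rows": [[0,0,0,0.004,0,0,0],[0,0,0,0.008,0,0,0],[0,0,0,0.012,0,0,0],[0,0,0,0.014,0,0,0],[0,0,0,0.014,0,0,0]]}}

```text
clock: 3.85
position: [615.0, -8.0, 111.8]
orientation: [180.0, -0.0, -175.5]
contact_force: [-0.0, -1.3, 0.4]
opening: 0.003
finger_force: 0.1
```

Run:
```python
from h import *
plan(45,0,200)
a=bot.get_image("scene")["image"][150:250,270:380,::-1];b=bot.get_image("side")["image"][150:260,240:350,::-1]
cv2.imwrite("pics/z2.png",np.hstack([cv2.resize(a,(400,364),interpolation=2),cv2.resize(b,(364,364),interpolation=2)]))
```

```text
t 3.85 tip in stand [38.1  0.5 46.3] F [-0.  -1.3  0.4] shift [  -6.8   -0.4 -153.7] turn [ 0.  -0.  -0.1]
```

View pics/z2.png

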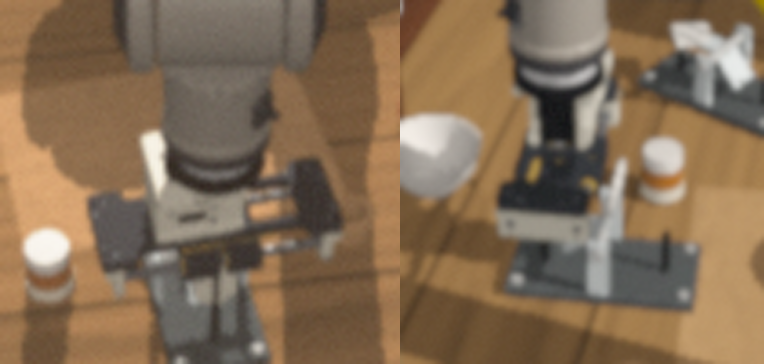

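The round flag stands nearly upright in the side view (white disc edge-on at (617,190)). I'll retreat upward, cross over, and come down on the ribbed side.

>>> {"name": "send_rows", "arguments": {"rows": [[0,-0.012,0,-0.01,0,0,0],[0,-0.02,0,-0.05,0,0,0],[0,-0.02,0,-0.1,0,0,0],[0,-0.02,0,-0.14,0,0,0],[0,-0.02,0,-0.155,0,0,0]]}}

```text
clock: 4.45
position: [636.4, -6.5, 272.5]
orientation: [-179.9, 0.4, -175.5]
contact_force: [0.9, 0.2, 0.3]
opening: 0.007
finger_force: 0.0
```

>>> {"name": "send_rows", "arguments": {"rows": [[0,0.04,0,0,0,0,0],[0,0.08,0,0,0,0,0],[0,0.11,0,0,0,0,0],[0,0.123,0,0,0,0,0],[0,0.123,0,0,0,0,0]]}}

```text
clock: 4.95
position: [511.2, -16.1, 267.8]
orientation: [180.0, 0.0, -175.5]
contact_force: [-0.5, 0.8, 0.1]
opening: 0.009
finger_force: 0.0
```

```bash
python3 -c "
from h import *
plan(-62,0,92)"
```

```text
t 4.95 tip in stand [-66.    0.7 202.3] F [-0.5  0.8  0.1] shift [ -4.   -0.7 110.3] turn [ 0.   0.  -0.1]
```

>>> {"name": "send_rows", "arguments": {"rows": [[0,0,0,0.04,0,0,0],[0,0,0,0.08,0,0,0],[0,0,0,0.1,0,0,0],[0,0,0,0.11,0,0,0],[0,0,0,0.11,0,0,0]]}}

```text
clock: 5.45
position: [512.8, -16.0, 156.1]
orientation: [180.0, -0.1, -175.5]
contact_force: [-0.5, 0.5, 0.4]
opening: 0.005
finger_force: 0.0
```

>>> {"name": "send_rows", "arguments": {"rows": [[0,-0.015,0,0,0,0,0],[0,-0.03,0,0,0,0,0],[0,-0.04,0,0,0,0,0],[0,-0.05,0,0,0,0,0],[0,-0.06,0,0,0,0,0]]}}

```text
clock: 5.95
position: [573.0, -11.3, 157.8]
orientation: [-180.0, 0.0, -175.5]
contact_force: [-1.3, -0.3, 1.4]
opening: 0.007
finger_force: 0.7
```

```bash
python3 -c "
from h import *
plan(20,0,92)"
```

```text
t 5.95 tip in stand [-4.   0.5 92.3] F [-1.3 -0.3  1.4] shift [-24.   -0.5   0.3] turn [-0.  0. -0.]
```

>>> {"name": "send_rows", "arguments": {"rows": [[0,-0.012,0,0,0,0,0],[0,-0.024,0,0,0,0,0],[0,-0.032,0,0.006,0,0,0],[0,-0.04,0,0.012,0,0,0],[0,-0.044,0,0.018,0,0,0]]}}

```text
clock: 6.45
position: [616.6, -7.8, 138.4]
orientation: [180.0, -0.0, -175.5]
contact_force: [-1.3, -0.5, 1.0]
opening: -0.0
finger_force: 0.3
```

>>> {"name": "send_rows", "arguments": {"rows": [[0,-0.001,0,0.003,0,0,0],[0,-0.002,0,0.005,0,0,0],[0,-0.002,0,0.007,0,0,0],[0,-0.002,0,0.009,0,0,0],[0,-0.002,0,0.01,0,0,0]]}}

```text
clock: 6.95
position: [618.2, -7.8, 129.3]
orientation: [180.0, 0.0, -175.5]
contact_force: [0.3, -0.0, 1.3]
opening: 0.005
finger_force: 0.3
```

```bash
python3 -c "
from h import *
plan(44,0,64)"
```

```text
t 6.95 tip in stand [41.4  0.5 63.8] F [ 0.3 -0.   1.3] shift [-2.6 -0.5 -0.2] turn [ 0.   0.  -0.1]
```

>>> {"name": "send_rows", "arguments": {"rows": [[0,-0.003,0,0.001,0,0,0],[0,-0.003,0,0.002,0,0,0],[0,-0.003,0,0.003,0,0,0],[0,-0.003,0,0.003,0,0,0],[0,-0.003,0,0.003,0,0,0]]}}

```text
clock: 7.45
position: [621.2, -7.5, 128.1]
orientation: [-180.0, 0.1, -175.5]
contact_force: [-5.2, -0.2, 11.5]
opening: 0.001
finger_force: 6.0
```

The force rose to 11 N at tip z≈62, so the flag is on its stop. I'll lift off and check.

>>> {"name": "send_rows", "arguments": {"rows": [[0,0,0,-0.02,0,0,0],[0,0,0,-0.06,0,0,0],[0,0,0,-0.11,0,0,0],[0,0,0,-0.15,0,0,0],[0,0,0,-0.16,0,0,0]]}}

```text
clock: 7.95
position: [622.7, -7.7, 292.0]
orientation: [-179.9, 0.5, -175.5]
contact_force: [0.5, -0.3, -0.4]
opening: 0.003
finger_force: 0.0
```

>>> {"name": "send_rows", "arguments": {"rows": [[0,0.04,0,0,0,0,0],[0,0.08,0,-0.02,0,0,0],[0,0.12,0,-0.04,0,0,0],[0,0.14,0,-0.04,0,0,0],[0,0.14,0,-0.04,0,0,0]]}}

```text
clock: 8.45
position: [479.6, -18.5, 326.6]
orientation: [-180.0, -0.0, -175.5]
contact_force: [0.5, 0.6, -0.4]
opening: 0.007
finger_force: 0.0
```

Run:
```python
from h import *
plan(0,0,200)
a=bot.get_image("scene")["image"][180:260,275:375,::-1];b=bot.get_image("side")["image"][180:260,250:350,::-1]
cv2.imwrite("pics/z3.png",np.hstack([cv2.resize(i,(400,320),interpolation=2) for i in(a,b)]))
```

```text
t 8.45 tip in stand [-97.7   0.8 261.1] F [ 0.5  0.6 -0.4] shift [-97.7  -0.6  61.1] turn [-0.  -0.  -0.1]
```

View pics/z3.png

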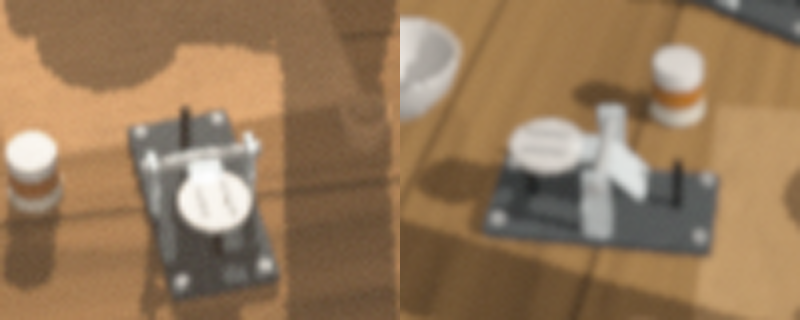

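The flag lies flat on the far side with its ribs up (scene crop (215,200), side crop (547,145)). The tab hangs down on the old side and the stand is in place. The arm is clear, so I'm handing in.

```bash
python3 -c "
from workcell import bot
print(bot.close_job())"
```

```text
the job is handed in; nothing more can be done
None
```

I pushed the round flag half a turn over its pivot; the last pictures show it flat on the other side, ribs up, its stand in place and the arm clear. The job is handed in, but no verdict came back.

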